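# Square a board carrier on the microscope stage and bring it to the scribed line

## Robot

A 6-joint arm with a two-finger parallel gripper is mounted at the origin on the work surface. World frame = base frame: x ahead of the robot, y to its left, z up, the work surface at z = 0. Lengths are in m, angles in rad, forces in N, time in s.
With the tool pointing down it reaches from about 0.3 to 0.75 m from the base axis. Payload 8.5 kg.
Tool frame: the origin (TCP) lies midway between the tips of the shut fingers; the grasp point (between the pads) lies 19 mm behind it; z points along the fingers, y is the line along which they close (so a half turn about z gives the same grasp; the last joint's range is limited). The gripper opens to 88 mm and grips with 3 to 60 N. Pads are 18 mm wide; open, the fingers measure 123 mm over their backs; the gripper's body (75 mm by 187 mm) begins 45 mm behind the grasp point.
Start: joints at [0.975, 0.381, 1.297, -0, 1.464, -0.215], TCP at [0.204, 0.511, 0.239] pointing down, gripper open.
Joint ranges: [-3.11, 3.11], [-0.89, 2.33], [0.22, 2.48], [-1.42, 4.56], [0.17, 2.85], [-2.88, 2.88]. Speed limits (rad/s): [2.39, 2.39, 3.14, 3.14, 3.14, 3.14].

## Interface

Orientations are given as a rotation vector (axis times angle).
In Python, from rig import arm, kin, eyes, workorder, sensors gives the robot as it stands. Calls block until the motion is done:
- arm.move_pose(position, orientation): joint-space move of the TCP to a pose.
- arm.move_l(position, frame=None, velocity=0.15): straight line of the TCP; frame=None keeps the orientation; velocity is the mean speed in m/s.
- arm.movej(angles): joint-space move.
- arm.open_jaws() and arm.close(strength=None): open the fingers fully, or close them until they stop; strength is the grip in N (None keeps the last).
- arm.dwell(seconds).
- kin.solve_ik(position, orientation): joint angles nearest the present ones, or None.
- eyes.get_image(name): name is "scene" or "top" or "wrist"; returns a dict with "color" (480x640x3 uint8, red, green, blue), "mtx" (3x3 intrinsics, pixels), "R" (3x3) and "t" (3): a world point X has camera coordinates R X + t. Camera axes: x right, y down, z forward; pixel columns grow to the right and rows downward; lengths in m; the calibration is good to about 2 mm. A picture is of the moment at which its call begins. There is no depth.
A pose or a line that the arm cannot do raises arm.Unreachable and nothing moves.
- workorder.close_job(): hands the job in; it is judged then, once.
Readings, each from a call of its own:
- sensors.read_t(): time.
- sensors.read_q(): joint angles.
- sensors.read_dq(): joint speeds.
- sensors.read_joint_torque(): joint torques, N m.
- sensors.read_tcp_pos(): TCP position.
- sensors.read_eef_rot(): TCP orientation.
- sensors.read_wrist_force(): force on the tool from outside, world axes, zero at the start.
- sensors.read_moment(): the same for the moment, N m.
- sensors.read_opening(): opening from 0.0 (shut) to 1.0 (fully open).
- sensors.read_grasp_force(): force on a finger pad.
Only numpy, scipy, OpenCV 4.12 (cv2) and the standard library are available. Lean on these libraries where they do the work, as an engineer would, in place of code of your own. Each camera call takes 0.05 s, during which the arm holds its last target. There are 200 camera calls.

## Task

On the black microscope stage, push the aluminium board carrier sideways until its long side lies flat against the bright face strip of the guide rail, and press it home there for about half a second with about 12 N, never over 15 N. Then, keeping it in contact with the rail, push it lengthwise until its yellow-banded leading edge stands right on the white scribed line: nothing stops it there, so do not run past the line. Slide the carrier flat on the stage without lifting it, leave it there, and leave the things lying around where they are.

Things in the scene. Friction and masses are not known exactly. Their poses are not given: they have to be found in the camera images.
- stage: Flat matt black stage plate, fixed, 240 (x) x 420 (y) x 16 mm high. Origin: centre of its underside, on the work surface; its top is 16 mm above that. Its x points from the robot's side to the rail's side, y along the rail towards the scribed line, z up.
- rail: Guide rail on the stage, 400 mm long (y), 10 mm high: fixed dark bar with a bright face strip that stiff screws hold 0 to 24 mm out towards -x. How far is not in this pose: feel or see it. Origin: mid-length, where the strip's guiding face is when wound right in, at stage-top level. x points into the rail (free stage at negative x), y along it, parallel to the stage's y, in the direction of travel.
- mark: White scribed line on the stage, 3 mm wide, 150 mm long, square to the rail, running from the rail towards the robot; flat, it stops nothing. Origin: on the middle of the line's width under the rail, level with the rail's origin, at the level of the stage's top. Axes as the rail's: y is the direction of travel, the line lies along -x.
- carrier: Loose aluminium carrier, 90 (x) x 120 (y) x 16 mm high, upright sides, 1.5 mm slick feet, 0.34 to 0.63 kg, blue circuit board with low parts (5 mm) on top. Origin: centre of its underside. x points to the long side that goes to the rail, y to the leading edge (yellow band). Starts 10 to 57 mm off the rail, up to 7 degrees askew, 40 to 120 mm short of the line. 1 to 3 N slide it; it stops with the push.
- lead_edge (a point): Middle of the carrier's leading edge, at its underside: 60 mm along y from the carrier's origin. Axes as the carrier's.
- rail_edge (a point): Middle of the carrier's long side that goes against the rail, at its underside: 45 mm along x from the carrier's origin. Axes as the carrier's.
- lens_cap: Grey round lens cap, 38 mm across, 10 mm high, lying on the stage in its near corner beyond the line; origin at the centre of its underside. Leave it alone.
- jar: Small jar with a white cap, 44 mm across, 55 mm high, standing on the table beside one end of the stage; origin at the centre of its underside. Leave it alone.
- spare_board: Blue spare circuit board, 36 x 70 x 6 mm, lying on the table beside one end of the stage; origin at the centre of its underside. Leave it alone.
- screwdriver: Screwdriver, 150 mm long, lying on the table beside the stage; origin at its underside, long axis x, handle to -x. Leave it alone.

How it is judged:
By the outcome, as a careful person would: the job done as asked, in the order asked, and still so for the second after the job is handed in, with the robot touching nothing.
It also fails if it takes over 64 s, if anything falls off the work surface, if the arm or the gripper's body presses on something with over 40 N, if the wrist force passes 120 N, or if a joint passes its speed limit or range.

## Working session

There is one attempt and no reset: what is moved stays moved. The work goes in short steps, each a Python script; the robot and the scene stay as the last script left them, time stands still between calls to the robot, and variables do not carry over. Pictures are saved under pics/ and viewed, at most 10 in all, crops included, and the job is handed in when it is done.

```bash
ls; mkdir -p pics; python3 - <<'E'
from rig import arm,kin,eyes,sensors
import cv2,pickle
d={}
for n in("scene","top","wrist"):
    im=eyes.get_image(n);d[n]=im;cv2.imwrite(f"pics/{n}0.png",im["color"][:,:,::-1]);print(n,(-im["R"].T@im["t"]).round(3))
pickle.dump(d,open("d0.pkl","wb"))
print(sensors.read_t(),sensors.read_eef_rot(),sensors.read_wrist_force())
E
```

```text
pics
scene [ 1.184 -0.007  0.945]
top [ 0.436 -0.019  0.844]
wrist [0.128 0.541 0.384]
0.15 [-5.94432372e-01 -3.08439801e+00  1.59840998e-03] [-0.33387111  0.48617846  0.27668594]
```

View pics/top0.png

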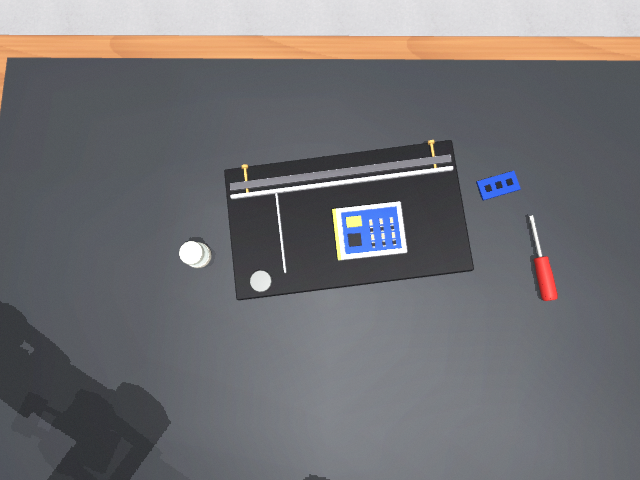

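View pics/scene0.png

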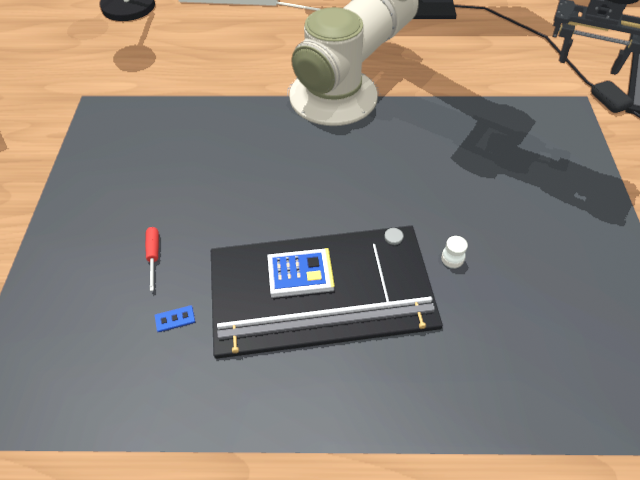

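The top view shows the stage with corners near (225,170), (452,141), (473,270) and (237,299). The rail's face strip runs from (232,196) to (452,168), and the scribed line from (277,194) to (285,271). The carrier is at about (370,231) with its yellow lead edge at column 336, so +y is left in the image. The cap is at (260,281), and the scene view agrees.

```bash
cat > h.py <<'E'
import numpy as np,cv2
def ray(im,px,z):
    "pixels -> world xy on plane z"
    px=np.atleast_2d(np.asarray(px,float));c=-im["R"].T@im["t"]
    d=np.c_[px,np.ones(len(px))]@np.linalg.inv(im["mtx"]).T@im["R"]
    return (c+d*((z-c[2])/d[:,2])[:,None])[:,:2]
def proj(im,P):
    q=(np.atleast_2d(P)@im["R"].T+im["t"])@im["mtx"].T
    return q[:,:2]/q[:,2:]
def blobs(m,amin=30):
    cs,_=cv2.findContours(m.astype(np.uint8),cv2.RETR_EXTERNAL,cv2.CHAIN_APPROX_NONE)
    return [c for c in cs if cv2.contourArea(c)>amin]
E
python3 - <<'E'
import pickle,numpy as np,cv2
from h import *
d=pickle.load(open("d0.pkl","rb"))
im=d["top"];c=im["color"];print(im["mtx"][0,0])
roi=np.zeros(c.shape[:2],bool);roi[160:300,222:475]=1
hsv=cv2.cvtColor(c,cv2.COLOR_RGB2HSV)
bright=(hsv[...,2]>150)&roi
for b in blobs(bright,20):
    r=cv2.minAreaRect(b);print(cv2.contourArea(b),r)
    for z in(.016,.026,.0335): print(z,ray(im,cv2.boxPoints(r),z).round(4).tolist())
print(c[195-8:200,300].tolist())
y=(hsv[...,0]>20)&(hsv[...,0]<35)&(hsv[...,1]>120)&(hsv[...,2]>120)&roi
for b in blobs(y,10): print("yel",cv2.minAreaRect(b))
E
```

```text
470.2347566813423
316.5 ((260.0, 281.0), (20.0, 20.0), 90.0)
0.016 [[0.4883, 0.1414], [0.4892, 0.1058], [0.454, 0.1043], [0.4532, 0.1397]]
0.026 [[0.4877, 0.1395], [0.4885, 0.1043], [0.4538, 0.1028], [0.453, 0.1378]]
0.0335 [[0.4872, 0.138], [0.488, 0.1032], [0.4537, 0.1017], [0.4528, 0.1364]]
3492.0 ((369.2073059082031, 230.36585998535156), (52.013248443603516, 69.90315246582031), 83.6598129272461)
0.016 [[0.6039, -0.0006], [0.6202, -0.1245], [0.5275, -0.1347], [0.5112, -0.0128]]
0.026 [[0.6019, -0.0008], [0.618, -0.1232], [0.5264, -0.1333], [0.5103, -0.0129]]
0.0335 [[0.6004, -0.0009], [0.6163, -0.1223], [0.5256, -0.1323], [0.5096, -0.0129]]
2738.0 ((336.87786865234375, 173.1051483154297), (114.20020294189453, 206.48423767089844), 58.431026458740234)
0.016 [[0.6558, 0.2065], [0.8683, -0.1128], [0.6825, -0.2205], [0.481, 0.0898]]
0.026 [[0.6532, 0.2037], [0.863, -0.1116], [0.6795, -0.218], [0.4805, 0.0885]]
0.0335 [[0.6512, 0.2017], [0.8591, -0.1108], [0.6773, -0.2162], [0.4801, 0.0875]]
[[255, 255, 255], [255, 255, 255], [194, 194, 198], [111, 111, 114], [59, 58, 63], [56, 55, 60], [54, 53, 57], [57, 55, 59], [56, 55, 59], [55, 54, 57], [56, 57, 58], [55, 55, 58], [55, 55, 58]]
```

```bash
cat >> h.py <<'E'
def wline(im,pts,z):
    "fit line to world points: returns centre, unit dir"
    w=ray(im,pts,z).astype(np.float32)
    vx,vy,x,y=cv2.fitLine(w,cv2.DIST_HUBER,0,1e-4,1e-4).ravel()
    return np.array([x,y]),np.array([vx,vy])
E
python3 - <<'E'
import pickle,numpy as np,cv2,json
from h import *
im=pickle.load(open("d0.pkl","rb"))["top"];g=im["color"].min(2).astype(float)
lo=[];hi=[]
for u in list(range(242,272))+list(range(288,445)):
    v0=196-(u-232)*28/220
    r=np.arange(int(v0)-12,int(v0)+10);s=g[r,u]
    k=max(i for i in range(len(s)-1) if s[i]>=150); lo.append((u,r[k]+(s[k]-150)/(s[k]-s[k+1])))
m=[]
for v in range(202,268):
    u0=277+(v-194)*8/77; r=np.arange(int(u0)-5,int(u0)+7); s=g[v,r]-60; s[s<20]=0; m.append(((s*r).sum()/s.sum(),v))
for n,p,z in(("strip",lo,.016),("strip26",lo,.026),("mark",m,.016)):
    c,d=wline(im,p,z);print(n,c.round(4),np.degrees(np.arctan2(d[1],d[0])).round(2))
    if n=="strip": S=(c,d)
    if n=="mark": M=(c,d)
ey=S[1]*np.sign(S[1][1]); ex=np.array([ey[1],-ey[0]])
print("ey",ey,"strip x",S[0]@ex,"mark y",M[0]@ey)
car=np.array([[0.6004,-0.0009],[0.6163,-0.1223],[0.5256,-0.1323],[0.5096,-0.0129]])
print("carrier in rail axes\n",np.c_[car@ex-S[0]@ex,car@ey-M[0]@ey].round(4))
json.dump(dict(ex=ex.tolist(),ey=ey.tolist(),sx=float(S[0]@ex),my=float(M[0]@ey)),open("f.json","w"))
E
```

```text
strip [0.6418 0.0293] -81.46
strip26 [0.6394 0.0287] -81.46
mark [0.5465 0.0885] 8.5
ey [-0.14850128  0.9889122 ] strip x 0.6390855 mark y 0.006345533
carrier in rail axes
 [[-0.0455 -0.0964]
 [-0.0478 -0.2188]
 [-0.139  -0.2152]
 [-0.1371 -0.0948]]
```

```bash
cat >> h.py <<'E'
import json
from scipy.spatial.transform import Rotation as Ro
F=json.load(open("f.json"));ex=np.array(F["ex"]);ey=np.array(F["ey"])
def W(x,y,z):
    "rail frame (x from strip face, y from mark) -> world"
    p=(x+F["sx"])*ex+(y+F["my"])*ey; return np.array([p[0],p[1],z])
def L(P):
    P=np.asarray(P)[:2]; return np.array([P@ex-F["sx"],P@ey-F["my"]])
def rot(a,s=1):
    "tool down, tool y turned a (rad) from rail y"
    y=s*(np.cos(a)*ey-np.sin(a)*ex); y=np.r_[y,0];z=np.array([0,0,-1.]);x=np.cross(y,z)
    return Ro.from_matrix(np.c_[x,y,z]).as_rotvec()
def force(sensors,n=5):
    f=np.mean([sensors.read_wrist_force() for _ in range(n)],0); return np.array([f[:2]@ex,f[:2]@ey,f[2]])
E
python3 - <<'E'
from h import *
from rig import arm,kin,eyes,sensors
for a in(0,np.pi/4,-np.pi/4):
  for s in(1,-1): print(a,s,kin.solve_ik(W(-.175,-.156,.15),rot(a,s)))
s=1
q={s:kin.solve_ik(W(-.175,-.156,.15),rot(0,s)) for s in(1,-1)}
s=min((k for k in q if q[k] is not None),key=lambda k:abs(q[k][5]))
arm.move_pose(W(-.175,-.156,.15),rot(0,s)); print("s",s,sensors.read_t())
t=sensors.read_t();f0=force(sensors);print(f0,"read dt",sensors.read_t()-t)
arm.move_l(W(-.175,-.156,.024),velocity=.12); print(sensors.read_t(),sensors.read_tcp_pos(),W(-.175,-.156,.024))
t=sensors.read_t();arm.move_l(W(-.174,-.156,.024),velocity=.03);print("1mm dt",sensors.read_t()-t)
f0=force(sensors);print(f0)
im=eyes.get_image("wrist");cv2.imwrite("pics/w1.png",im["color"][:,:,::-1])
E
```

```text
0 1 [-4.06253104e-01  3.63106805e-01  1.60991310e+00 -4.44089210e-16
  1.16857275e+00 -2.12610200e+00]
0 -1 [-4.06253104e-01  3.63106805e-01  1.60991310e+00 -4.44089210e-16
  1.16857275e+00  1.01549065e+00]
0.7853981633974483 1 None
0.7853981633974483 -1 [-4.06253104e-01  3.63106805e-01  1.60991310e+00 -4.44089210e-16
  1.16857275e+00  2.30092483e-01]
-0.7853981633974483 1 [-0.4062531   0.36310681  1.6099131   0.          1.16857275 -1.34070384]
-0.7853981633974483 -1 [-4.06253104e-01  3.63106805e-01  1.60991310e+00 -8.88178420e-16
  1.16857275e+00  1.80088882e+00]
s -1 2.4917
[ 0.39330277 -0.54043186 -0.01443713] read dt 0.0
3.6917 [ 0.48145784 -0.07915114  0.024515  ] [ 0.48116368 -0.07907785  0.024     ]
1mm dt 0.25
[-0.22167489  1.50149136  0.37022592]
```

View pics/w1.png

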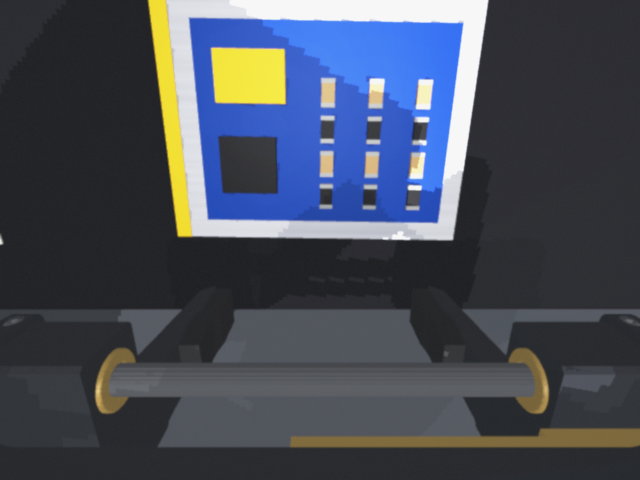

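The wrist view shows both fingers in front of the carrier's near side, whose edge is at row 238, columns 180–455. The carrier is nearly parallel to the fingers. I'll start the sideways push.

```bash
cat >> h.py <<'E'
def fav(arm,sensors,n=4):
    r=[]
    for _ in range(n): arm.dwell(.01); r.append(force(sensors,1))
    return np.mean(r,0)
E
python3 - <<'E'
from h import *
from rig import arm,eyes,sensors
f0=fav(arm,sensors,8);print(f0)
x=-.110
arm.move_l(W(-.152,-.156,.024),velocity=.08)
arm.move_l(W(x,-.156,.024),velocity=.03)
f=fav(arm,sensors)-f0;print(x,f.round(2),L(sensors.read_tcp_pos()).round(5))
log=[]
while f[0]>-5 and x<-.090:
    x+=.0007; arm.move_l(W(x,-.156,.024),velocity=.03); f=fav(arm,sensors)-f0; log.append((round(x,4),*f.round(2),L(sensors.read_tcp_pos())[0].round(5)))
print(*log,sep="\n");print(sensors.read_t())
np.save("f0.npy",f0)
E
```

```text
[ 0.0732743   0.55916466 -0.24721786]
-0.11 [-1.59 -0.28  0.5 ] [-0.10995 -0.15602]
(-0.1093, np.float64(-2.23), np.float64(-0.59), np.float64(0.9), np.float64(-0.10933))
(-0.1086, np.float64(-2.1), np.float64(-0.28), np.float64(1.01), np.float64(-0.10856))
(-0.1079, np.float64(-1.68), np.float64(-1.07), np.float64(1.3), np.float64(-0.10782))
(-0.1072, np.float64(-1.77), np.float64(-0.54), np.float64(0.71), np.float64(-0.10711))
(-0.1065, np.float64(-2.27), np.float64(-0.9), np.float64(0.62), np.float64(-0.10642))
(-0.1058, np.float64(-1.34), np.float64(-0.72), np.float64(0.55), np.float64(-0.10573))
(-0.1051, np.float64(-1.38), np.float64(-0.78), np.float64(0.32), np.float64(-0.10504))
(-0.1044, np.float64(-1.67), np.float64(-0.32), np.float64(0.61), np.float64(-0.10434))
(-0.1037, np.float64(-1.96), np.float64(-0.6), np.float64(0.17), np.float64(-0.10362))
(-0.103, np.float64(-1.44), np.float64(-0.65), np.float64(0.41), np.float64(-0.10291))
(-0.1023, np.float64(-1.54), np.float64(-0.58), np.float64(0.69), np.float64(-0.10224))
(-0.1016, np.float64(-1.47), np.float64(-0.67), np.float64(0.49), np.float64(-0.10156))
(-0.1009, np.float64(-2.79), np.float64(-0.46), np.float64(0.89), np.float64(-0.10098))
(-0.1002, np.float64(-6.5), np.float64(-1.25), np.float64(3.45), np.float64(-0.10092))
10.0333
```

```bash
python3 - <<'E'
from h import *
from rig import arm,eyes,sensors
f0=np.load("f0.npy");x=-.1002
f=fav(arm,sensors,10)-f0;print(f)
for i in range(12):
    if f[0]<-11.6: break
    x+=float(np.clip((12.2+f[0])/16,.00005,.0003)); arm.move_l(W(x,-.156,.024),velocity=.03); f=fav(arm,sensors,8)-f0; print(round(x,5),f.round(2),L(sensors.read_tcp_pos())[0].round(5))
r=[]
for _ in range(12): arm.dwell(.05); r.append((force(sensors,1)-f0)[0])
print(np.mean(r),np.min(r),L(sensors.read_tcp_pos()),sensors.read_t())
arm.move_l(W(-.103,-.156,.024),velocity=.02)
print((fav(arm,sensors,8)-f0).round(2))
arm.move_l(W(-.125,-.156,.024),velocity=.1)
arm.move_l(W(-.125,-.156,.12),velocity=.15)
im=eyes.get_image("top");cv2.imwrite("pics/top2.png",im["color"][130:320,190:510,::-1].repeat(2,0).repeat(2,1))
im=eyes.get_image("wrist");cv2.imwrite("pics/w2.png",im["color"][:,:,::-1]);print(sensors.read_t())
import pickle;pickle.dump(im,open("w2.pkl","wb"))
E
```

```text
[-6.14144612 -1.41106735  3.12030806]
-0.0999 [-7.71 -1.65  4.13] -0.10089
-0.0996 [-9.18 -1.47  5.06] -0.1009
-0.0993 [-10.56  -2.25   5.7 ] -0.10089
-0.099 [-11.93  -2.23   6.46] -0.10084
-11.764852793186973 -13.027243099877994 [-0.10086656 -0.15596938] 11.9833
[-0.29 -0.39  0.24]
13.6583
```

View pics/w2.png

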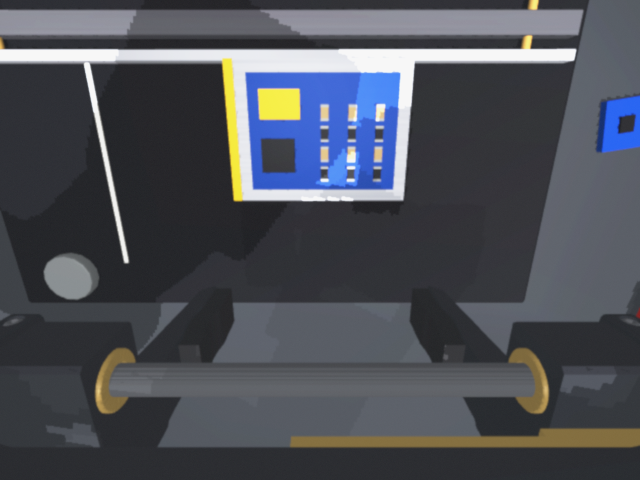

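The view shows the carrier's long side flat on the strip along row ~58, with the yellow lead edge at columns 222–238 and the scribed line from (88,65) to (126,262). Next I'll measure the gap and push lengthwise with a diagonal two-finger cage: one finger on the near side, one behind.

```bash
cat >> h.py <<'E'
def gap(im,xs=None):
    "lead edge y (top edge of yellow, z=.0335) and mark centre y, at several x (rail frame)"
    c=im["color"];hsv=cv2.cvtColor(c,cv2.COLOR_RGB2HSV);out=[]
    yel=((hsv[...,0]>20)&(hsv[...,0]<35)&(hsv[...,1]>110)&(hsv[...,2]>110)).astype(np.float32)
    wh=c.min(2).astype(np.float32)
    for x in (np.arange(-.080,-.014,.004) if xs is None else xs):
        ys=np.arange(-.20,.05,.0002)
        def samp(a,z):
            p=proj(im,np.array([W(x,y,z) for y in ys])).astype(np.float32)
            return cv2.remap(a,p[:,0].reshape(1,-1),p[:,1].reshape(1,-1),cv2.INTER_LINEAR)[0]
        s=samp(yel,.0335); i=np.where(s>.5)[0]; m=samp(wh,.016); n=np.abs(ys)<.008
        w=np.where(n&(m>150))[0]
        out.append((ys[i.max()] if len(i) else np.nan, ys[w].mean() if len(w) else np.nan, len(w)*.2))
    return np.array(out)
E
python3 - <<'E'
import pickle
from h import *
im=pickle.load(open("w2.pkl","rb"));print(L(-im["R"].T@im["t"]))
print(gap(im)[::2].round(4)); 
print("strip px rows",[L(ray(im,[[u,62]],.026)[0]).round(4) for u in(150,300,500)])
E
```

```text
[-0.04326761 -0.15600521]
[[-9.32e-02  2.00e-03  3.80e+00]
 [-9.32e-02  2.00e-03  3.80e+00]
 [-9.32e-02  2.00e-03  3.80e+00]
 [-9.32e-02  2.00e-03  3.80e+00]
 [-9.32e-02  2.00e-03  3.80e+00]
 [-9.34e-02  2.00e-03  3.80e+00]
 [-9.34e-02  2.00e-03  3.80e+00]
 [-9.34e-02  2.10e-03  4.40e+00]
 [-9.36e-02  2.10e-03  4.40e+00]]
strip px rows [array([-0.0017, -0.0454]), array([-0.0017, -0.1418]), array([-0.0017, -0.2703])]
```

```bash
python3 - <<'E'
from h import *
from rig import arm,eyes,sensors
R=rot(np.pi/4,-1);x,y,z=-.080,-.207,.024
arm.move_pose(W(x,y,.12),R)
arm.move_l(W(x,y,z),velocity=.12)
f0=fav(arm,sensors,10);np.save("f0b.npy",f0);print(f0,sensors.read_t())
arm.move_l(W(-.073,y,z),velocity=.05);x=-.073;f=fav(arm,sensors)-f0
while f[0]>-3 and x<-.055:
    x+=.0007;arm.move_l(W(x,y,z),velocity=.03);f=fav(arm,sensors)-f0
print(x,f.round(2),L(sensors.read_tcp_pos()),sensors.read_t())
while f[1]>-2 and y<-.175:
    y+=.0015;arm.move_l(W(x,y,z),velocity=.05);f=fav(arm,sensors)-f0
    print(round(y,4),f.round(2))
print(L(sensors.read_tcp_pos()),sensors.read_t());json.dump([x,y],open("xy.json","w"))
im=eyes.get_image("wrist");cv2.imwrite("pics/w3.png",im["color"][:,:,::-1])
E
```

```text
[ 0.06488017 -0.11934978  0.01815116] 15.5
-0.06459999999999992 [-3.75 -0.1   0.83] [-0.06503493 -0.20692416] 19.225
-0.2055 [-4.83 -2.57 -0.1 ]
[-0.06496653 -0.20579879] 19.5083
```

View pics/w3.png

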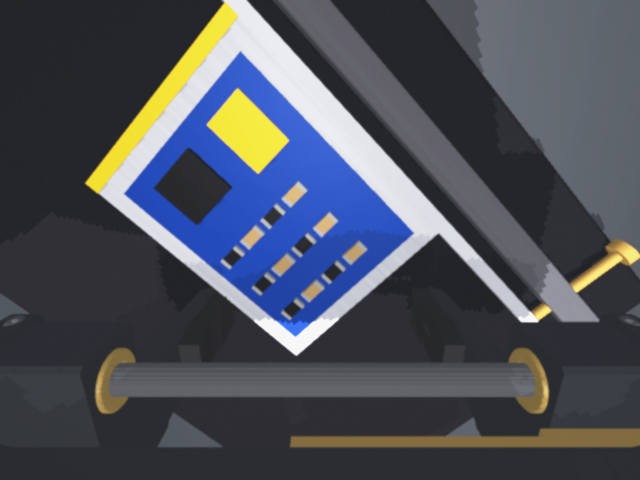

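The cage is in place, with the carrier's corner at (296,353) between the fingers and the yellow edge running from (90,185) to (235,10). I'll push lengthwise with light side pressure.

```bash
cat >> h.py <<'E'
def pushy(arm,sensors,f0,x,y,y1,z=.024,step=.005,fx=-3.5,v=.04):
    log=[]
    while y<y1-1e-6:
        f=fav(arm,sensors)-f0
        x+=float(np.clip((f[0]-fx)/12e3,-.0003,.0003))
        y=min(y+step,y1);arm.move_l(W(x,y,z),velocity=v)
        log.append((round(x,5),round(y,4),*f.round(1).tolist()))
    json.dump([x,y],open("xy.json","w"))
    return x,y,log
E
python3 - <<'E'
from h import *
from rig import arm,eyes,sensors
f0=np.load("f0b.npy");x,y=json.load(open("xy.json"))
x,y,l=pushy(arm,sensors,f0,x,y,-.130)
print(*l,sep="\n");print(fav(arm,sensors)-f0,L(sensors.read_tcp_pos()),sensors.read_t())
im=eyes.get_image("wrist");print(L(-im["R"].T@im["t"]),gap(im)[::3].round(4))
cv2.imwrite("pics/w4.png",im["color"][:,:,::-1])
E
```

```text
(-0.06471, -0.2005, -4.8, -2.3, 0.4)
(-0.06478, -0.1955, -4.4, -1.6, -0.1)
(-0.06486, -0.1905, -4.5, -1.2, -0.1)
(-0.06495, -0.1855, -4.5, -1.1, 0.0)
(-0.06496, -0.1805, -3.7, -1.8, 0.4)
(-0.06505, -0.1755, -4.6, -1.6, 0.3)
(-0.06507, -0.1705, -3.7, -1.0, 0.1)
(-0.06505, -0.1655, -3.2, -1.1, -0.2)
(-0.06505, -0.1605, -3.5, -1.0, -0.0)
(-0.06502, -0.1555, -3.1, -1.2, -0.0)
(-0.06502, -0.1505, -3.6, -1.2, -0.0)
(-0.06502, -0.1455, -3.5, -1.1, -0.0)
(-0.065, -0.1405, -3.3, -0.4, 0.2)
(-0.06502, -0.1355, -3.7, -1.2, -0.2)
(-0.06501, -0.1305, -3.4, -1.0, 0.1)
(-0.06503, -0.13, -3.8, -1.5, -0.4)
[-4.11796993 -3.20405243 -0.13227911] [-0.06501597 -0.13026859] 24.5
[-0.00714029 -0.07248037] [[-3.58e-02  2.00e-03  3.40e+00]
 [-3.60e-02  1.90e-03  3.60e+00]
 [-3.58e-02  2.00e-03  3.40e+00]
 [-3.58e-02  2.00e-03  3.40e+00]
 [-3.58e-02  2.00e-03  3.40e+00]
 [-3.58e-02  2.00e-03  3.40e+00]]
```

View pics/w4.png

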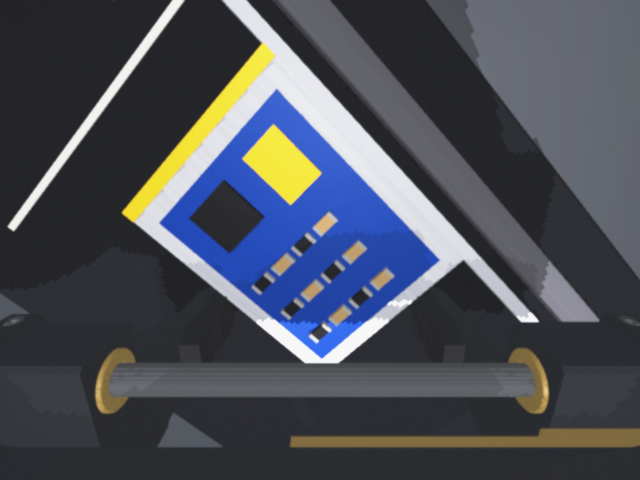

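The view shows the carrier still flush with the rail (edge line through (265,45)–(465,260)), and the line ahead of the yellow edge at (180,0)–(10,228). The remaining gap is about 38 mm, so I'll push 31 mm and then measure from above the line.

```bash
python3 - <<'E'
from h import *
from rig import arm,eyes,sensors
f0=np.load("f0b.npy");x,y=json.load(open("xy.json"))
x,y,l=pushy(arm,sensors,f0,x,y,-.099)
print(l[-1],fav(arm,sensors)-f0);p=L(sensors.read_tcp_pos());print(p)
im=eyes.get_image("wrist");print(gap(im)[::4].round(4))
# back off, look from above line
arm.move_l(W(x-.0005,y-.004,.024),velocity=.05)
arm.move_l(W(x-.012,y-.015,.024),velocity=.08)
arm.move_l(W(x-.012,y-.015,.12),velocity=.15)
# camera sits (+.058,+.058) from the TCP: put it over the line
arm.move_l(W(-.075,-.058,.12),velocity=.15)
im=eyes.get_image("wrist");print(L(-im["R"].T@im["t"]),gap(im)[::2].round(4))
cv2.imwrite("pics/w5.png",im["color"][:,:,::-1]);print(sensors.read_t())
json.dump([x,y,*p.tolist()],open("xy.json","w"))
E
```

```text
(-0.06506, -0.099, -3.7, -0.8, -0.4) [-3.86776361 -3.35768503 -0.70267652]
[-0.06499437 -0.09922976]
[[-5.0e-03 -3.0e-04  4.4e+00]
 [-5.0e-03 -3.0e-04  4.4e+00]
 [-5.0e-03 -3.0e-04  4.4e+00]
 [-5.0e-03 -2.0e-04  4.6e+00]
 [-4.8e-03 -2.0e-04  4.4e+00]]
[-0.01710983 -0.00033031] [[-3.8e-03  1.9e-03  3.6e+00]
 [-4.0e-03  1.8e-03  3.8e+00]
 [-4.2e-03  1.9e-03  3.6e+00]
 [-3.8e-03  1.8e-03  3.8e+00]
 [-4.0e-03  2.0e-03  3.8e+00]
 [-4.2e-03  1.9e-03  3.6e+00]
 [-3.8e-03  1.8e-03  3.8e+00]
 [-4.0e-03  2.0e-03  3.8e+00]
 [-4.2e-03  1.8e-03  3.8e+00]]
28.7333
```

View pics/w5.png

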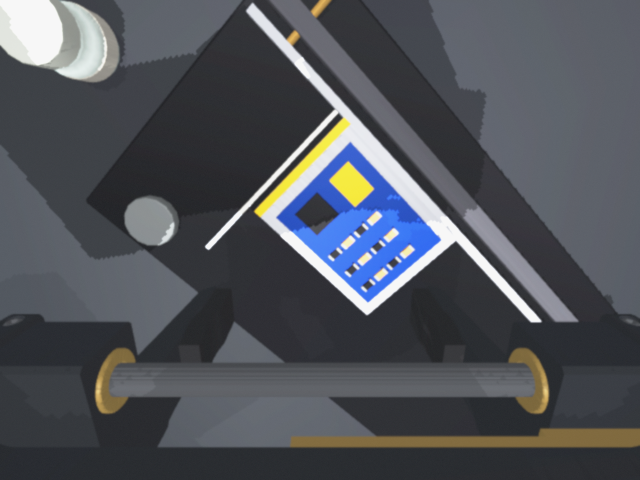

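The carrier sits flush with the rail and the line runs parallel just ahead of the yellow edge, about 6 mm away. I'll look from lower down for a finer gap.

```bash
cat >> h.py <<'E'
def gap2(im,lead,mk=.0019):
    "sub-pixel lead edge (z=.0335) and mark centre, rail frame, medians over x"
    c=im["color"].astype(np.float32);ye=np.minimum(c[...,0],c[...,1])-c[...,2];wh=c[...,2].copy();o=[]
    for x in np.arange(-.085,-.008,.001):
        def samp(a,ys,z):
            p=proj(im,np.array([W(x,y,z) for y in ys])).astype(np.float32)
            return cv2.remap(a,p[:,0].reshape(1,-1),p[:,1].reshape(1,-1),cv2.INTER_LINEAR)[0]
        ys=np.arange(lead-.004,lead+.004,.0001);s=samp(ye,ys,.0335);i=np.where(s>s.max()/2)[0].max()
        ym=np.arange(mk-.004,mk+.004,.0001);m=samp(wh,ym,.016);m=np.clip(m-np.percentile(m,10)-15,0,None)
        o.append((ys[i],(m*ym).sum()/max(m.sum(),1e-6)))
    return np.r_[np.median(o,0),np.std(o,0)]
E
python3 - <<'E'
from h import *
from rig import arm,eyes,sensors
for p in((-.075,-.058,.07),(-.075,-.085,.07)):
    arm.move_l(W(*p),velocity=.15)
    im=eyes.get_image("wrist");print(L(-im["R"].T@im["t"]).round(4),(-im["R"].T@im["t"])[2],(gap2(im,-.004)*1e3).round(2),proj(im,np.array([W(-.08,-.004,.0335),W(-.01,-.004,.0335)])).round())
im=eyes.get_image("top");print("top",(gap2(im,-.006,0)*1e3).round(2),sensors.read_t())
E
```

```text
[-0.0169 -0.0009] 0.21593288301397126 [-4.5   1.87  0.07  0.03] [[247. 218.]
 [335. 126.]]
[-0.017  -0.0277] 0.21629511232456863 [-4.6   1.89  0.05  0.03] [[210. 185.]
 [298.  86.]]
top [-2.1   0.    1.51  1.85] 29.7
```

```bash
cat > nudge.py <<'E'
import sys
from h import *
from rig import arm,eyes,sensors
d=float(sys.argv[1])*1e-3
f0=np.load("f0b.npy");x,y,px,py=json.load(open("xy.json"));z=.024
arm.move_l(W(-.080,py-.015,.07),velocity=.15);arm.move_l(W(-.080,py-.015,z),velocity=.12)
f0=fav(arm,sensors,10)
arm.move_l(W(x-.0014,py-.015,z),velocity=.05)
xx=x-.0014;f=fav(arm,sensors)-f0
while f[0]>-3 and xx<x+.0015: xx+=.0004;arm.move_l(W(xx,py-.015,z),velocity=.03);f=fav(arm,sensors)-f0
print("side",xx,f.round(2))
x,y,l=pushy(arm,sensors,f0,xx,py-.015,py-.001,v=.03)
x,y,l=pushy(arm,sensors,f0,x,y,py+d,step=.0015,v=.02);print(*l,sep="\n")
for _ in range(4):
    e=py+d-L(sensors.read_tcp_pos())[1]
    if e<1e-4: break
    y+=e;arm.move_l(W(x,y,z),velocity=.02)
p=L(sensors.read_tcp_pos());print("end",(p-[0,py])*1e3,fav(arm,sensors)-f0)
json.dump([x,y,*p.tolist()],open("xy.json","w"))
arm.move_l(W(x,y-.004,z),velocity=.04) if 0 else None
arm.move_l(W(x-.0015,y-.003,z),velocity=.05);arm.move_l(W(x-.012,y-.015,z),velocity=.1);arm.move_l(W(x-.012,y-.015,.07),velocity=.15)
for q in((-.075,-.058,.07),(-.075,-.075,.07)):
    arm.move_l(W(*q),velocity=.15);im=eyes.get_image("wrist");print((gap2(im,-.0045+d+float(sys.argv[2])*1e-3)*1e3).round(2))
cv2.imwrite(f"pics/n{sys.argv[1]}.png",im["color"][:,:,::-1]);print(sensors.read_t())
E
python3 nudge.py 5.5 0
```

```text
side -0.06446496657720359 [-5.   -0.43  1.21]
(-0.06488, -0.0987, -4.0, -2.1, -0.7)
(-0.06502, -0.0972, -5.2, -3.8, -0.4)
(-0.06511, -0.0957, -4.6, -4.0, -1.1)
(-0.06517, -0.0942, -4.2, -4.0, -1.1)
(-0.06522, -0.0937, -4.1, -3.4, -1.5)
end [-65.1300301   5.4635594] [-3.42682068 -4.23070202 -0.86932064]
[0.7  2.17 0.06 0.07]
[0.6  2.78 0.08 0.24]
37.1167
```

View pics/n5.5.png

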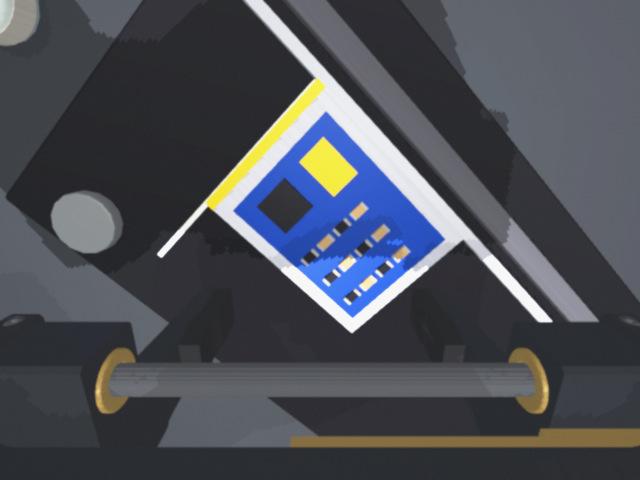

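The yellow edge, from (320,83) to (210,205), now overlaps the back of the line, which shows from (205,210) to (160,255). About 1.2 mm remains to the line's middle, so one last nudge.

```bash
sed -i 's/^cv2.imwrite(f"pics/for X in (-.130,-.120,-.110): ys=np.arange(-.003,.007,.0001);pp=proj(im,np.array([W(X,v,.016) for v in ys])).astype(np.float32);m=cv2.remap(im["color"][...,2].astype(np.float32),pp[:,0].reshape(1,-1),pp[:,1].reshape(1,-1),1)[0];m=np.clip(m-60,0,None);print("mark",(m*ys).sum()\/m.sum())\n&/' nudge.py
python3 nudge.py 1.15 5.1
```

```text
side -0.06461860373274321 [-4.45 -0.03  1.24]
(-0.06497, -0.0933, -4.7, -2.2, -0.1)
(-0.06507, -0.0926, -4.7, -3.2, 0.1)
end [-65.0737098    1.08336449] [-4.5606053  -4.33427687 -0.0364841 ]
[1.75 2.65 0.05 0.13]
[ 2.05 -0.09  0.05  0.94]
mark 0.0018671487770610064
mark 0.001785297464183634
mark 0.0018374956342061307
43.7
```

View pics/n1.15.png

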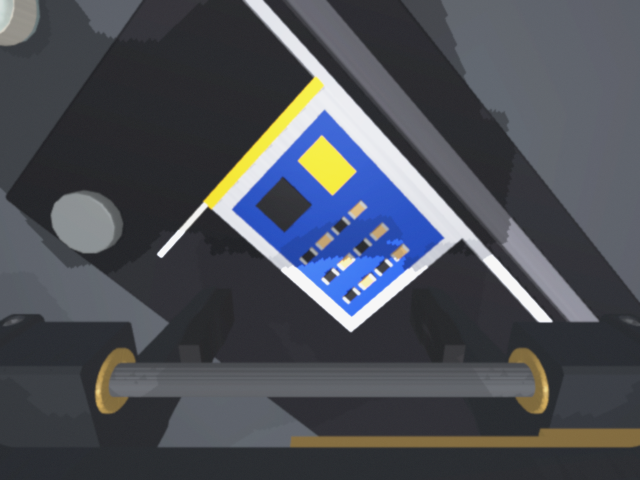

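The yellow edge measures within about 0.2 mm of the line's middle, and the carrier is flush on the rail with nothing else disturbed. I'm handing it in.

```bash
python3 -c "
from h import *
from rig import arm,workorder
arm.move_l(W(-.075,-.075,.12),velocity=.15)
print(workorder.close_job())"
```

```text
the job is handed in; nothing more can be done
None
```

The job is handed in at about 44 s: I pressed the carrier against the rail at about 11.8 N (13.0 N peak) for 0.6 s, then slid it along the rail until its leading edge was within about 0.2 mm of the line's middle, and nothing else was moved.

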